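# Load and clamp the detector's lens barrel

## Robot

A 6-joint arm with a two-finger parallel gripper is mounted at the origin on the work surface. World frame = base frame: x ahead of the robot, y to its left, z up, the work surface at z = 0. Lengths are in m, angles in rad, forces in N, time in s.
With the tool pointing down it reaches from about 0.35 to 0.85 m from the base axis. Payload 8.1 kg.
Tool frame: the origin (TCP) lies on the centre line of the jaws, within the pads' length; the fingertips stand robot.nose_length ahead of it and the grasp point (between the pads) lies 11 mm behind it (robot.nose_length is the distance from the TCP to the fingertips, in m); z points along the fingers, y is the line along which they close (so a half turn about z gives the same grasp; the last joint's range is limited). The gripper opens to 85 mm and grips with 20 to 120 N. Pads are 22 mm wide; open, the fingers measure 114 mm over their backs; the gripper's body (76 mm by 85 mm) begins 54 mm behind the grasp point. The pads swing forward as they close: fully open they stand 13 mm farther back than shut.
Start: joints at [1.2, 0.13, 1.488, -0, 1.523, -0.085], TCP at [0.169, 0.576, 0.239] pointing down, gripper open.
Joint ranges: [-2.96, 2.96], [-0.89, 2.26], [0.02, 2.5], [-1.34, 4.48], [0, 2.73], [-2.66, 2.66]. Speed limits (rad/s): [2.39, 2.39, 2.79, 3.14, 3.14, 3.14].

## Interface

Orientations are given as a 3x3 rotation matrix whose columns are the frame's x, y, z axes.
In Python, from bench import robot gives the robot as it stands.
- The arm moves only by the tool jog_arm, never from a script. Its argument "targets" is a list of rows, each a list of 5 numbers: the shift along the tool's x, y, z normalised to -1 to 1, where 1 is 30 cm, then the turn about the tool's z normalised to -1 to 1, where 1 is 0.5 rad, then the closure, from 0 (fully open) to 1 (shut). In form: [[x, y, z, twist, jaw], ...]. A call has 1 to 12 rows; each row is the pose to reach, as a shift and turn from the pose commanded when the call began, along the tool's axes at that moment; what a row does not reach only later rows make up. A row lasts 1/12 s, in which the tool goes at most 41.7 mm and 7.16 degrees, less where a joint would pass 70% of its speed; a pose out of reach is approached as far as the arm can. A call with a number of a shift or a turn outside -1 to 1 is refused whole. A call with a gripper value outside its range is refused whole. The fingers move at their own pace and stop on an object; "squeeze" is the grip in N (left out, the last holds). Time passes only in rows, so rows that repeat a pose let the fingers close. It gives the time, the measured TCP pose, the force, the opening and the grip force at its end, in the units of the state.
- robot.get_state(): the state, without advancing time (a new reading comes with each control period).
- robot.capture(name): name is "side" or "top"; returns (picture, depth): 400x640x3 uint8, red, green, blue; 400x640 float32, m along the optical axis (not along the pixel's ray), 0 where there is no reading.
- robot.camera_info(name): a dict with "fx", "fy", "cx", "cy" (pixels), "k1" (the pictures are not rectified: a ray, as slopes to the right and down, at radius r is drawn at 1 + k1 r^2 times it, then the intrinsics apply), "R" (3x3) and "t" (3): a world point X has camera coordinates R X + t. Camera axes: x right, y down, z forward; pixel columns grow to the right and rows downward; lengths in m; the calibration is good to about 2 mm. A picture is of the moment at which its call begins. camera_info takes no time and is no camera call.
- robot.finish_job(): hands the job in; it is judged then, once.
The state is a dict: "t": time; "joint_pos": joint angles; "joint_vel": joint speeds; "joint_torque": joint torques, N m; "position": TCP position; "eef_rot": TCP orientation; "wrist_force": force on the tool from outside, world axes, zero at the start; "torque": the same for the moment, N m; "gripper_width": finger opening in m; "grasp_force": force on a finger pad.
Only numpy, scipy, OpenCV 4.12 (cv2) and the standard library are available. Lean on these libraries where they do the work, as an engineer would, in place of code of your own. Each camera call takes 0.05 s, during which the arm holds its last target. There are 200 camera calls.

## Task

Slide the grooved lens cell sideways out of its spring clip and drop it upright into the barrel, then set the tall spacer tube of the same diameter on top of it in the barrel. Push the yoke round until it stops over the barrel, then turn its retaining ring clockwise by the bars all the way down to its stop so that the stack is clamped. Leave the other things on the bench where they are.

Things in the scene. Friction and masses are not known exactly. Their poses are not given: they have to be found in the camera images.
- barrel_mouth (a point): Centre of the mouth of the upright dark steel barrel on the grey base plate, 52 mm above the bench. Bore 34 mm, outer diameter 42 mm. 32 mm below the mouth is a sprung brass seat (yields 3 mm under about 12 N). z is up; the post that carries the yoke stands 90 mm along +x of this frame (post 22 mm diameter, reaching 99 mm above the bench). The base plate is 12 mm high, x -40 to +125 mm, y -42 to +42 mm in this frame. The fixture is fixed to the bench; its place and yaw vary.
- seat (a joint): how far the sprung seat in the barrel is pressed down, m: 0 empty, about 0.003 when the stack is clamped by the ring at its stop
- lens_mid (a point): Centre (half-way up) of the aluminium lens cell: a round body 28 mm tall and 30 mm in diameter with glass in its top, 60 g nominal, with a groove 24 mm in diameter from 6.5 to 15.5 mm above its underside. z is its axis, up. It starts upright in the clip, its underside 4 mm above the bench; the clip's jaws lie in the groove (12.5 to 17.5 mm above the bench), so it cannot be lifted straight up, but its head above the jaws is free to grasp.
- clip_center (a point): Point on the axis of the lens cell's place in the fixed grey spring clip, 18 mm above the bench. The clip's mouth is toward -x of this frame (z up): two sprung steel jaws run along x at y = +-14.5 mm, bulge inward at x = -12 mm and end at x = -24 mm; a block 19 mm high stands behind at x = +24 to +36 mm. Base 4 mm thick, x -31 to +55 mm, y +-25 mm. The cell comes out with a level pull of some 3 to 8 N along -x and is clear after 45 mm.
- spacer_mid (a point): Centre (half-way up) of the aluminium spacer tube to be used: outer diameter 30 mm, bore 23 mm, 26 mm tall, z its axis; stands upright on the bench in a row with the two wrong tubes, 65 to 115 mm apart along world y, in any order. With the lens cell below, its top stands 22 mm above the barrel's mouth.
- wide_tube_mid (a point): Centre of a wrong tube: outer diameter 42 mm, 26 mm tall, stands upright; too wide for the barrel; leave it
- short_tube_mid (a point): Centre of a wrong tube: outer diameter 30 mm, only 12 mm tall, stands upright; too short to be clamped; leave it
- yoke (a joint): angle of the yoke about the post, rad: 0 = at its stop over the barrel (arm toward -x of the barrel's frame), grows clockwise seen from above as it swings away toward +y; starts open at 1.4 to 1.9. Stiff hinge that stays where it is left (about 0.45 N m, 3 N at 160 mm).
- yoke_hinge (a point): Point on the yoke's upright hinge axis at the height of the arm's middle, 93 mm above the bench; the yoke arm runs along -x of this frame, which turns with the yoke. The arm is 10 mm thick (88 to 98 mm above the bench); it carries a round boss 52 mm in diameter with the ring at 90 mm from the hinge and ends in a bare tongue 16 mm wide that reaches from 116 to 187 mm from the hinge.
- ring (a joint): turn of the retaining ring, rad, growing clockwise seen from above: 0 = fully up, 4.2 = fully down at its stop; starts 0 to 1. It sinks 2 mm per rad and needs under 0.12 N m.
- ring_top (a point): Centre of the dark steel retaining ring's head, mid-height of its bars, 116 mm above the bench when fully up (8.4 mm lower when down). The head is 36 mm in diameter, 12 mm thick, with three level bars 9 mm wide and 12 mm high that reach 44 mm from the axis, one along this frame's +x and the others at +-120 degrees; the frame turns with the ring. The ring's underside, 79 mm above the bench when fully up, presses on the spacer.
- reagent_center (a point): bystander: centre of an amber bottle 56 mm in diameter, 110 mm tall
- vial_a_center (a point): bystander: centre of a small clear vial with a black cap, 24 mm in diameter, 34 mm tall
- vial_b_center (a point): bystander: centre of a small clear vial with a black cap, 24 mm in diameter, 34 mm tall
- end_cap_center (a point): bystander: centre of a black round end cap 40 mm in diameter, 16 mm tall
- driver_grip (a point): bystander: grip of a screwdriver lying on the bench
- wrench_grip (a point): bystander: grip of a wrench lying on the bench
Not all that is in view belongs to the job. What is shaped like the part that bears spacer_mid but blue or red is not meant. What is shaped like the part that bears lens_mid but blue is not meant.

How it is judged:
By the outcome, as a careful person would: the job done as asked, in the order asked, and still so for the second after the job is handed in, with the robot touching nothing.
It also fails if it takes over 72 s, if anything falls off the work surface, if the arm or the gripper's body presses on something with over 40 N, if the wrist force passes 120 N, or if a joint passes its speed limit or range.

## Working session

There is one attempt and no reset: what is moved stays moved. The work goes in short steps, Python scripts to look and compute and a tool call to move; the robot and the scene stay as the last step left them, time stands still between calls to the robot, and variables do not carry over. Pictures are saved under pics/ and viewed, at most 11 in all, crops included, and the job is handed in when it is done.

Besides the shell and the picture viewer there is one more tool, called after "Emit:" in YAML: its name, and indented under it one key for each argument. jog_arm: Moves the arm, as the interface text tells. Scaled input: -1 to 1 covers 30 cm each way for a shift and 0.5 rad each way for a turn. Its arguments: {"type":"object","properties":{"targets":{"type":"array"},"squeeze":{"type":"number"}},"required":["targets"]}

```bash
mkdir -p pics
cat > h.py <<'E'
import numpy as np, cv2
from bench import robot
def cap(n):
    p,d=robot.capture(n); np.savez('%s.npz'%n,p=p,d=d); return p,d
def world(n,d):
    c=robot.camera_info(n); h,w=d.shape
    u,v=np.meshgrid(np.arange(w),np.arange(h))
    K=np.array([[c['fx'],0,c['cx']],[0,c['fy'],c['cy']],[0,0,1.]])
    pts=np.stack([u,v],-1).reshape(-1,1,2).astype(float)
    s=cv2.undistortPoints(pts,K,np.array([c['k1'],0,0,0,0.])).reshape(h,w,2)
    X=np.dstack([s*d[...,None],d])
    W=(X-np.array(c['t']))@np.array(c['R'])
    W[d==0]=np.nan
    return W
def save(name,p,scale=1):
    cv2.imwrite('pics/'+name,cv2.resize(p[...,::-1],None,fx=scale,fy=scale,interpolation=cv2.INTER_CUBIC))
E
python3 - <<'E'
from h import *
for n in('top','side'):
    p,d=cap(n); save(n+'0.png',p,1.25); c=robot.camera_info(n); print(n,c)
    
s=robot.get_state(); print(s); print(robot.nose_length)
E
```

```text
top {'fx': 398.47848772931326, 'fy': 398.47848772931326, 'cx': 326.3931523938948, 'cy': 202.54496726621596, 'k1': -0.09572826724678118, 'R': array([[-0.00101924, -0.99993398, -0.01144562],
       [-0.99895932,  0.00154002, -0.04558408],
       [ 0.0455987 ,  0.01138724, -0.99889493]]), 't': array([-0.02275348,  0.51958627,  1.23173086])}
side {'fx': 482.85066372747605, 'fy': 482.85066372747605, 'cx': 312.5135795950979, 'cy': 198.5633247483783, 'k1': -0.1330828224753754, 'R': array([[ 0.74470005, -0.66739747, -0.00156316],
       [-0.46175041, -0.51353959, -0.72323139],
       [ 0.48188006,  0.53931225, -0.69060402]]), 't': array([-0.4157736 ,  0.30238007,  0.92647057])}
{'t': 0.1, 'joint_pos': array([ 1.19959262e+00,  1.31106800e-01,  1.48919953e+00,  3.63016100e-05,
        1.52300481e+00, -8.53881372e-02]), 'joint_vel': array([ 0.00140197, -0.00178275, -0.00418208,  0.00012831, -0.00037491,
        0.00117093]), 'joint_torque': array([ 1.84526070e-03, -5.70951748e+01, -5.01944590e+01, -1.00610266e-04,
        8.22358299e-03, -6.07335963e-06]), 'position': array([0.16894294, 0.57520784, 0.23832068]), 'eef_rot': array([[-9.59431471e-01,  2.81941165e-01, -6.57149273e-04],
       [ 2.81941872e-01,  9.59430174e-01, -1.58828826e-03],
       [ 1.82685000e-04, -1.70913163e-03, -9.99998523e-01]]), 'wrist_force': array([ 0.47982476, -0.06501396,  0.30255094]), 'torque': array([-0.0078914 ,  0.0135095 , -0.00098255]), 'grasp_force': 0.0, 'gripper_width': 0.08530081863323521}
0.008
```

View pics/top0.png

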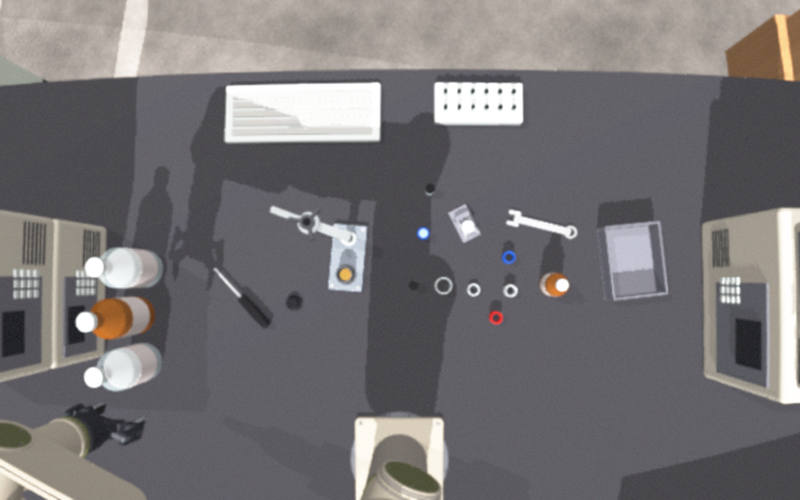

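View pics/side0.png

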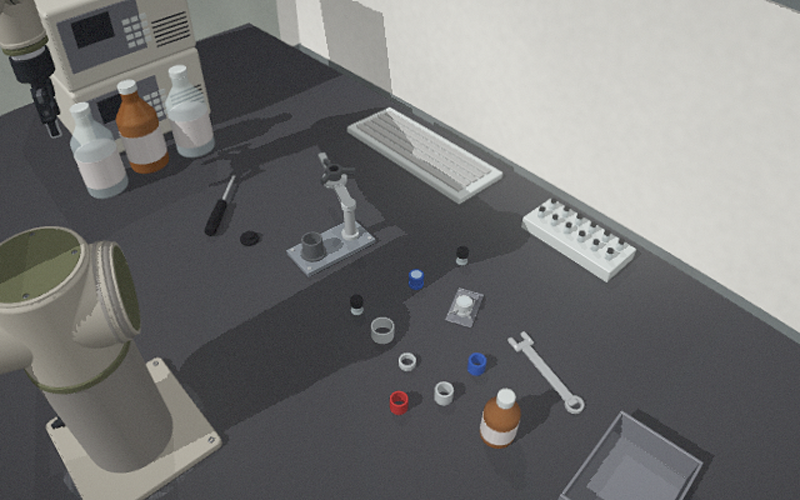

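Top view (x1.25 pixels): barrel at (346,273), post (348,238), ring (308,222), clip with cell (464,222), and a row of tubes: wide (443,285), and (474,289), (511,290). The blue/red tubes and the blue cell are decoys. In the side view the tube at (407,362) looks short and the one at (444,393) looks tall, so the latter fits the spacer. I'll measure and confirm in a crop.

```bash
cat > meas.py <<'E'
from h import *
def blob(n,u,v,r,zlo,zhi,W):
    # points in the window around (u,v) (raw px) with height in range
    w=W[v-r:v+r+1,u-r:u+r+1].reshape(-1,3); w=w[(w[:,2]>zlo)&(w[:,2]<zhi)]
    c,rad=cv2.minEnclosingCircle((w[:,:2]*1000).astype(np.float32)) if len(w) else ((0,0),0)
    return len(w),np.round(np.median(w,0),4) if len(w) else 0,np.round(np.array(c)/1000,4),round(rad,1)
E
python3 - <<'E'
from meas import *
z=np.load('top.npz'); W=world('top',z['d'])
for nm,u,v,r,a,b in [('bench',300,260,8,-1,1),('wide',354,228,12,.013,.06),('A',379,231,10,.006,.05),('B',409,232,10,.006,.05),('lens',373,181,14,.024,.05),('clipbase',371,178,20,.001,.024),('post',278,190,8,.085,.12),('barrel',277,219,16,.035,.08),('ring',246,177,20,.1,.14),('yoke',240,175,34,.085,.102),('plate',278,206,30,.006,.02)]:
    print(nm,blob('top',u,v,r,a,b,W))
z2=np.load('side.npz'); S=world('side',z2['d'])
for nm,u,v,r,a,b in [('bench',250,300,8,-1,1),('A',326,290,12,.005,.05),('B',355,314,14,.005,.05),('lens',371,241,12,.024,.05),('barrel',250,197,14,.045,.08),('post',279,165,8,.085,.12),('ring',268,138,16,.1,.14)]:
    print(nm,blob('side',u,v,r,a,b,S))
p=z['p'];q=z2['p']
a=cv2.resize(p[150:260,335:435],(400,440),interpolation=cv2.INTER_CUBIC)
b=cv2.resize(q[190:345,270:400],(369,440),interpolation=cv2.INTER_CUBIC)
save('crop1.png',np.hstack([a,b]))
E
```

```text
bench (288, array([0.3398, 0.0596, 0.0013]), array([0.3398, 0.0596]), 35.6)
wide (47, array([ 0.4374, -0.1145,  0.027 ]), array([ 0.4397, -0.1101]), 20.7)
A (52, array([ 0.429 , -0.1841,  0.0109]), array([ 0.4368, -0.1909]), 37.7)
B (57, array([ 0.4275, -0.2756,  0.023 ]), array([ 0.4221, -0.2819]), 30.5)
lens (75, array([ 0.5848, -0.1699,  0.034 ]), array([ 0.5902, -0.168 ]), 29.8)
clipbase (1047, array([ 0.6004, -0.1608,  0.0035]), array([ 0.5973, -0.1634]), 89.0)
post (96, array([0.5581, 0.1253, 0.0997]), array([0.5599, 0.1273]), 18.2)
barrel (66, array([0.4682, 0.1342, 0.0519]), array([0.4677, 0.1322]), 20.8)
ring (306, array([0.5885, 0.2033, 0.1203]), array([0.5834, 0.2107]), 64.4)
yoke (325, array([0.5792, 0.1904, 0.099 ]), array([0.5853, 0.2132]), 94.7)
plate (1182, array([0.5089, 0.1222, 0.0133]), array([0.5062, 0.1252]), 111.4)
bench (287, array([ 2.946e-01, -9.540e-02, -1.000e-04]), array([ 0.2944, -0.0951]), 27.8)
A (86, array([ 0.4305, -0.1839,  0.0103]), array([ 0.4287, -0.1844]), 15.7)
B (200, array([ 0.4277, -0.2752,  0.0192]), array([ 0.428, -0.275]), 15.9)
lens (131, array([ 0.5833, -0.171 ,  0.0318]), array([ 0.5851, -0.17  ]), 15.6)
barrel (106, array([0.4674, 0.1322, 0.0505]), array([0.4671, 0.1338]), 23.1)
post (133, array([0.5565, 0.1249, 0.0984]), array([0.556 , 0.1318]), 23.3)
ring (304, array([0.5885, 0.2   , 0.1186]), array([0.5948, 0.2256]), 78.1)
```

View pics/crop1.png

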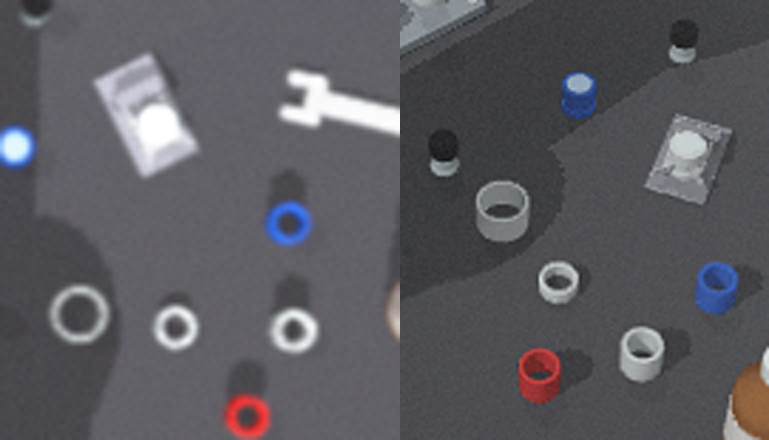

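Crop: the tube at left (558,282)/(294,330) in the crop, B, is clearly taller than its neighbour A, and depth gives 26 mm vs 12 mm. B is the spacer, at (0.428,-0.275). The natural-metal cell sits in the clip, and its mouth faces lower right in the top view. Next I'll get the yaws.

Run:
```python
from meas import *
T=world('top',np.load('top.npz')['d']).reshape(-1,3); S=world('side',np.load('side.npz')['d']).reshape(-1,3)
def sel(P,c,r,a,b): return P[(np.hypot(P[:,0]-c[0],P[:,1]-c[1])<r)&(P[:,2]>a)&(P[:,2]<b)]
for n,P in(('top',T),('side',S)):
    for nm,c,r,a,b in(('clip',(.597,-.163),.062,.003 if n=='side' else .0035,.03),('plate',(.508,.128),.11,.008,.02)):
        w=sel(P,c,r,a,b); print(n,nm,len(w),cv2.minAreaRect((w[:,:2]*1000).astype(np.float32)))
    for nm,c,r,a,b in(('lens',(.585,-.17),.025,.026,.05),('spacer',(.428,-.275),.022,.02,.04),('barrel',(.468,.133),.03,.044,.07),('post',(.557,.126),.014,.09,.12)):
        w=sel(P,c,r,a,b); print(n,nm,len(w),cv2.minAreaRect((w[:,:2]*1000).astype(np.float32)), np.round(np.percentile(w[:,2],[50,95]),4))
    w=sel(P,(.557,.126),.2,.106,.14); 
    c=np.median(w[:,:2],0); print(n,'ring pts',len(w),c,np.percentile(w[:,2],[5,50,95]))
    # head fit: best centre for 3-bar star
    def score(x,y,th):
        d=w[:,:2]-[x,y]; r=np.hypot(*d.T); a=(np.arctan2(d[:,1],d[:,0])-th+np.pi/3)%(2*np.pi/3)-np.pi/3
        dist=np.where(r<18e-3,0,np.maximum(np.maximum(np.abs(r*np.sin(a))-4.5e-3,r*np.cos(a)-44e-3),0)); return np.mean(np.minimum(dist,.01)**2)+0*r.mean()
    best=min(((score(c[0]+dx,c[1]+dy,th),c[0]+dx,c[1]+dy,th) for dx in np.arange(-.012,.013,.002) for dy in np.arange(-.012,.013,.002) for th in np.arange(-1.05,1.05,.05)))
    print('star',best)
    w=sel(P,(.557,.126),.2,.086,.104); r=np.hypot(w[:,0]-.557,w[:,1]-.126); k=r>.125; w=w[k]; print('tongue',np.median(w,0),r.max(),np.degrees(np.arctan2(*(np.median(w,0)-[.557,.126,0])[1::-1])))
```

```text
top clip 443 ((598.608642578125, -163.9268798828125), (119.76783752441406, 117.06534576416016), 89.58827209472656)
top plate 1103 ((501.8790588378906, 115.8323974609375), (185.267333984375, 181.6853485107422), 58.507076263427734)
top lens 70 ((584.4463500976562, -170.0216827392578), (24.971446990966797, 24.953025817871094), 89.21028900146484) [0.0343 0.0376]
top spacer 33 ((427.5257873535156, -274.77276611328125), (25.40903663635254, 26.129150390625), 45.54279327392578) [0.0273 0.0309]
top barrel 55 ((466.6715087890625, 132.9106903076172), (39.323974609375, 40.28474044799805), 0.025925597175955772) [0.0527 0.0564]
top post 72 ((557.0713500976562, 126.05903625488281), (24.655710220336914, 25.96809959411621), 63.319740295410156) [0.0999 0.1042]
top ring pts 228 [0.59118249 0.20571183] [0.11524827 0.12133639 0.12468531]
star (np.float64(9.397398960534708e-07), np.float64(0.5891824921006985), np.float64(0.20971182934545146), np.float64(-0.6999999999999997))
tongue [0.61467381 0.27601775 0.0990453 ] 0.18587819029658437 68.97091350441158
side clip 436 ((594.13232421875, -161.2974395751953)
[... 300 characters left out ...]
  0.0344]
side spacer 92 ((428.46826171875, -274.6569519042969), (30.22510528564453, 28.26930046081543), 22.599489212036133) [0.0249 0.0277]
side barrel 118 ((467.6614990234375, 133.91432189941406), (45.229393005371094, 40.48491287231445), 58.35734176635742) [0.0502 0.054 ]
side post 79 ((557.7333374023438, 125.75735473632812), (25.034788131713867, 25.74188232421875), 34.91189193725586) [0.099  0.1014]
side ring pts 257 [0.5888261  0.20069673] [0.110656   0.11957259 0.1228773 ]
star (np.float64(1.6112449540961342e-06), np.float64(0.5868261041912775), np.float64(0.2086967281329994), np.float64(-0.6999999999999997))
tongue [0.61325013 0.28707279 0.09861383] 0.1885523401637332 70.74968434098176
```

```bash
cat > plan.py <<'E'
# bookkeeping of the commanded pose (x,y,z,a) ; a = world angle of tool y; prints shift in tool axes, scaled
import numpy as np,json,os,sys
F='cmd.json'
def axes(a): return np.array([[-np.sin(a),np.cos(a),0],[np.cos(a),np.sin(a),0],[0,0,-1.]])
def to(cur,tgt):
    d=axes(cur[3])@(np.array(tgt[:3])-cur[:3]); return np.round(np.r_[d/.3,(cur[3]-tgt[3])/.5],3)
def after(cur,row):
    return np.r_[np.array(cur[:3])+axes(cur[3]).T@(np.array(row[:3])*.3),cur[3]-row[3]*.5]
def chain(cur,tgts):
    for t in tgts:
        r=to(cur,t); print(list(map(float,r)), 'mm',round(float(np.linalg.norm(r[:3])*300)),'deg',round(float(r[3]*28.65),1)); cur=after(cur,r)
    return cur
E
python3 - <<'E'
from meas import *
from plan import *
z=np.load('top.npz');p=z['p'].astype(int); W=world('top',z['d'])
g=p.min(2); m=np.zeros(g.shape,np.uint8); m[155:205,350:400]=(g>105)[155:205,350:400]
n,l,st,c=cv2.connectedComponentsWithStats(m); k=1+np.argmax(st[1:,4]); w=W[l==k]; w=w[np.isfinite(w[:,0])]
print(st[k],cv2.minAreaRect((w[:,:2]*1000).astype(np.float32)))
print('gap bystanders'); 
for nm,u,v in(('red',397,254),('blue',407,206),('bottle',444,228),('bluelens',339,186)): print(nm,np.nanmedian(W[v-4:v+5,u-4:u+5].reshape(-1,3),0))
a0=np.arctan2(.95943,.28194); cur=np.array([.169,.576,.239,a0]); ae=np.radians(28-90)
end=np.array([.5845,-.1703,.12]) 
f=lambda s:np.r_[cur[:3]+s*(np.array([.5845,-.1703,.20])-cur[:3]),a0+s*(ae-a0)]
chain(cur,[f(.2),f(.4),f(.6),f(.8),f(1.)])
E
```

```text
[358 163  27  32 501] ((595.9027709960938, -164.03021240234375), (90.82266235351562, 55.48240661621094), 26.701017379760742)
gap bystanders
red [ 0.35824636 -0.24347552  0.00407724]
blue [ 0.50873004 -0.27679259  0.00517878]
bottle [ 0.44099393 -0.36808624  0.09028093]
bluelens [ 0.56961065 -0.06251006  0.02924453]
[-0.406, -0.399, 0.026, 0.947] mm 171 deg 27.1
[-0.544, -0.17, 0.026, 0.947] mm 171 deg 27.1
[-0.561, 0.096, 0.026, 0.947] mm 171 deg 27.1
[-0.456, 0.342, 0.026, 0.946] mm 171 deg 27.1
[-0.25, 0.511, 0.026, 0.947] mm 171 deg 27.1
```

Emit:
jog_arm:
  targets:
    - [-0.203,-0.2,0.013,0.474,0]
    - [-0.406,-0.399,0.026,0.947,0.3]
    - [-0.406,-0.399,0.026,0.947,0.47]
    - [-0.406,-0.399,0.026,0.947,0.47]
    - [-0.406,-0.399,0.026,0.947,0.47]

```text
t: 0.52
position: [0.2544, 0.4215, 0.2302]
eef_rot: [[-0.719, 0.695, 0.0], [0.695, 0.719, -0.004], [-0.003, -0.003, -1.0]]
wrist_force: [-0.2, -0.1, -0.3]
gripper_width: 0.0454
grasp_force: 0.0
```

Emit:
jog_arm:
  targets:
    - [-0.544,-0.17,0.026,0.947,0.47]
    - [-0.544,-0.17,0.026,0.947,0.47]
    - [-0.544,-0.17,0.026,0.947,0.47]
    - [-0.544,-0.17,0.026,0.947,0.47]
    - [-0.544,-0.17,0.026,0.947,0.47]

```text
t: 0.93
position: [0.3378, 0.2722, 0.2231]
eef_rot: [[-0.322, 0.947, 0.001], [0.947, 0.322, -0.003], [-0.003, -0.0, -1.0]]
wrist_force: [-0.8, -0.7, 0.7]
gripper_width: 0.0453
grasp_force: 0.0
```

Emit:
jog_arm:
  targets:
    - [-0.561,0.096,0.026,0.947,0.47]
    - [-0.561,0.096,0.026,0.947,0.47]
    - [-0.561,0.096,0.026,0.947,0.47]
    - [-0.561,0.096,0.026,0.947,0.47]
    - [-0.561,0.096,0.026,0.947,0.47]

```text
t: 1.35
position: [0.4205, 0.1228, 0.2155]
eef_rot: [[0.145, 0.989, 0.001], [0.989, -0.145, -0.002], [-0.002, 0.001, -1.0]]
wrist_force: [0.1, 0.6, -0.4]
gripper_width: 0.0454
grasp_force: 0.0
```

Emit:
jog_arm:
  targets:
    - [-0.456,0.342,0.026,0.946,0.47]
    - [-0.456,0.342,0.026,0.946,0.47]
    - [-0.456,0.342,0.026,0.946,0.47]
    - [-0.456,0.342,0.026,0.946,0.47]
    - [-0.456,0.342,0.026,0.946,0.47]

```text
t: 1.77
position: [0.5035, -0.0262, 0.2073]
eef_rot: [[0.579, 0.816, -0.0], [0.816, -0.579, -0.002], [-0.002, 0.001, -1.0]]
wrist_force: [-0.4, 1.1, -1.5]
gripper_width: 0.0454
grasp_force: 0.0
```

Emit:
jog_arm:
  targets:
    - [-0.25,0.511,0.026,0.947,0.47]
    - [-0.25,0.511,0.026,0.947,0.47]
    - [-0.25,0.511,0.026,0.947,0.47]
    - [-0.25,0.511,0.026,0.947,0.47]
    - [-0.25,0.511,0.026,0.947,0.47]
    - [-0.25,0.511,0.026,0.947,0.47]
    - [-0.25,0.511,0.026,0.947,0.47]

```text
t: 2.35
position: [0.5844, -0.1697, 0.1995]
eef_rot: [[0.882, 0.471, -0.001], [0.471, -0.882, 0.001], [-0.001, -0.002, -1.0]]
wrist_force: [-0.0, 0.2, 1.7]
gripper_width: 0.0448
grasp_force: 0.0
```

Emit:
jog_arm:
  targets:
    - [0,0,0.12,0,0.47]
    - [0,0,0.25,0,0.47]
    - [0,0,0.38,0,0.47]
    - [0,0,0.48,0,0.47]
    - [0,0,0.54,0,0.47]
    - [0,0,0.565,0,0.47]
    - [0,0,0.578,0,0.47]
    - [0,0,0.578,0,0.47]

```text
t: 3.02
position: [0.5848, -0.1696, 0.0275]
eef_rot: [[0.882, 0.471, 0.0], [0.471, -0.882, -0.0], [0.0, 0.0, -1.0]]
wrist_force: [0.2, 0.4, -0.1]
gripper_width: 0.0453
grasp_force: 0.0
```

Emit:
jog_arm:
  targets:
    - [0,0,0,0,0.6]
    - [0,0,0,0,0.7]
    - [0,0,0,0,0.8]
    - [0,0,0,0,0.8]
    - [0,0,0,0,0.8]
    - [0,0,0,0,0.8]
  squeeze: 45

```text
t: 3.52
position: [0.5863, -0.1708, 0.0296]
eef_rot: [[0.883, 0.47, 0.004], [0.47, -0.883, -0.001], [0.003, 0.002, -1.0]]
wrist_force: [-1.7, 3.5, 7.6]
gripper_width: 0.0279
grasp_force: 44.4
```

Run:
```python
from h import *
p,d=cap('side'); q=cv2.resize(p[190:290,310:430],(720,600),interpolation=cv2.INTER_CUBIC); save('grip1.png',q)
```

```text
(no output)
```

View pics/grip1.png

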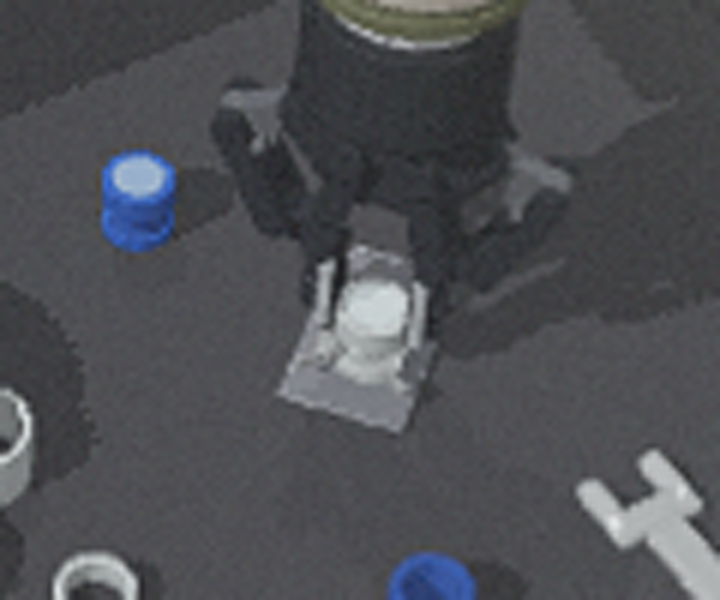

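The picture shows the lens head at (375,310) between the pads at (325,290) and (420,290), and the pads look slightly behind it. I'll measure the head's position and tilt from depth.

Run:
```python
from h import *
d=np.load('side.npz')['d']; W=world('side',d); w=W[190:290,310:430][43:66:2,54:72:2]
np.set_printoptions(linewidth=200,suppress=True)
ex=np.array([.882,.471]);c=np.array([.5845,-.170])
print('z mm');print((w[...,2]*1000).round()); r=(w[...,:2]-c)
print('clip x mm');print((r@ex*1000).round()); print('clip y mm');print((r@np.array([-.471,.882])*1000).round())
s=robot.get_state();print(s['wrist_force'],s['torque'],s['position'])
```

```text
z mm
[[61. 59. 19. 19. 19.  7.  1.  3. 76.]
 [55. 52. 18. 19. 18. 22. 16. 19. 70.]
 [48. 43. 34. 33. 31. 33. 19. 60. 62.]
 [44. 34. 37. 31. 30. 29. 34. 53. 57.]
 [36. 31. 34. 34. 31. 35. 30. 47. 48.]
 [30. 31. 33. 35. 31. 34. 31. 42. 43.]
 [17. 25. 31. 32. 31. 33. 30. 35. 33.]
 [18. 19. 25. 30. 27. 26. 23. 29.  3.]
 [15. 11. 14. 17. 22. 17. 17.  3.  2.]
 [ 2.  6. 13. 12. 10. 14. 16.  6.  4.]
 [ 3.  1.  4.  4.  3.  5. 19.  4.  4.]
 [ 2.  4.  3.  3.  4.  2. 13.  5. -2.]]
clip x mm
[[ -7.  -4.  33.  35.  37.  49.  56.  56.  -9.]
 [ -8.  -4.  28.  29.  31.  30.  36.  35. -10.]
 [ -7.  -2.   8.  11.  14.  14.  28.  -8.  -8.]
 [-10.   1.  -0.   6.   9.  11.   8.  -7. -10.]
 [ -8.  -3.  -4.  -2.   2.  -0.   6.  -8.  -7.]
 [-10.  -8.  -9.  -9.  -4.  -5.  -1.  -9.  -8.]
 [ -4.  -9. -12. -12. -10. -10.  -5.  -8.  -5.]
 [-10. -10. -13. -16. -12. -10.  -6.  -9.  15.]
 [-13.  -9. -10. -10. -13.  -8.  -6.   7.  10.]
 [ -9. -10. -15. -12.  -9. -11. -11.  -1.   2.]
 [-16. -12. -13. -12.  -9.  -9. -19.  -5.  -4.]
 [-20. -20. -18. -16. -16. -12. -20. -12.  -5.]]
clip y mm
[[ 17.  13.  15.  11.   6.   4.   0.  -5. -19.]
 [ 16.  12.  14.   9.   5.  -0.  -4.  -9. -20.]
 [ 16.  12.   9.   5.   1.  -3.  -6. -16. -20.]
 [ 15.  12.   7.   4.  -0.  -4.  -9. -16. -21.]
 [ 14.  11.   6.   2.  -2.  -7. -10. -17. -21.]
 [ 14.   9.   5.   0.  -4.  -8. -12. -18. -22.]
 [ 14.   9.   3.  -1.  -5. -10. -13. -18. -22.]
 [ 12.   8.   3.  -2.  -6. -10. -14. -19. -20.]
 [ 11.   8.   3.  -2.  -7. -11. -15. -17. -22.]
 [ 12.   7.   1.  -3.  -7. -12. -16. -19. -23.]
 [ 10.   6.   1.  -3.  -7. -12. -18. -21. -25.]
 [  8.   4.  -0.  -5.  -9. -13. -19. -22. -26.]]
[-1.59597811  3.26444707  7.77792871] [0.58437424 0.31987274 0.01062618] [ 0.58624174 -0.1707962   0.02953746]
```

Lens top is flat at z≈32 mm and centred, so it is not tilted. I'll pull it out level, easing the 8 N preload.

Emit:
jog_arm:
  targets:
    - [0,0,-0.006,0,0.8]
    - [-0.015,0,-0.006,0,0.8]
    - [-0.035,0,-0.006,0,0.8]
    - [-0.06,0,-0.006,0,0.8]
    - [-0.09,0,-0.006,0,0.8]
    - [-0.12,0,-0.006,0,0.8]
    - [-0.15,0,-0.006,0,0.8]
    - [-0.18,0,-0.006,0,0.8]
    - [-0.18,0,-0.006,0,0.8]

```text
t: 4.32
position: [0.5339, -0.1968, 0.0275]
eef_rot: [[0.883, 0.468, -0.003], [0.468, -0.884, 0.001], [-0.003, -0.002, -1.0]]
wrist_force: [-0.6, -0.0, -1.3]
gripper_width: 0.0277
grasp_force: 44.4
```

Emit:
jog_arm:
  targets:
    - [0,0,-0.06,0,0.8]
    - [0,0,-0.15,0,0.8]
    - [0,0,-0.27,0,0.8]
    - [0,0,-0.4,0,0.8]
    - [0,0,-0.4,0,0.8]
    - [0,0,-0.4,0,0.8]

```text
t: 4.82
position: [0.5386, -0.1971, 0.1518]
eef_rot: [[0.883, 0.469, 0.005], [0.469, -0.883, -0.003], [0.003, 0.005, -1.0]]
wrist_force: [0.2, -0.1, -1.1]
gripper_width: 0.0278
grasp_force: 44.5
```

Run:
```python
from h import *
p,d=cap('side'); save('lift1.png',cv2.resize(p[130:260,310:440],(600,600),interpolation=cv2.INTER_CUBIC))
print(robot.get_state()['position'],robot.get_state()['t'],robot.get_state()['gripper_width'])
```

```text
[ 0.53709891 -0.19632328  0.1492029 ] 4.8667 0.02767041544560055
```

View pics/lift1.png

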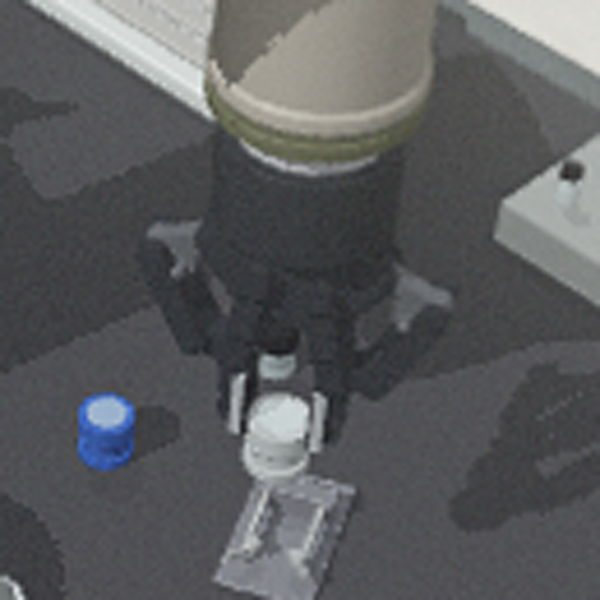

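The picture shows the cell at (280,435) held between the pads, clear of the empty clip. I'll carry it over the barrel.

Run:
```python
from plan import *
a=np.radians(-62); cur=np.array([.5369,-.1957,.1484,a])
chain(cur,[[.502,-.03,.14,a],[.4672,.1334,.13,a]])
```

```text
[0.157, -0.542, 0.028, 0.0] mm 169 deg 0.0
[0.153, -0.536, 0.033, 0.0] mm 168 deg 0.0
```

Emit:
jog_arm:
  targets:
    - [0.015,-0.054,0.003,0,0.8]
    - [0.046,-0.16,0.008,0,0.8]
    - [0.083,-0.285,0.015,0,0.8]
    - [0.12,-0.413,0.021,0,0.8]
    - [0.157,-0.542,0.028,0,0.8]

```text
t: 5.28
position: [0.4997, -0.0289, 0.1374]
eef_rot: [[0.883, 0.468, -0.005], [0.468, -0.883, 0.001], [-0.004, -0.003, -1.0]]
wrist_force: [1.6, 1.4, 0.2]
gripper_width: 0.0279
grasp_force: 44.5
```

Emit:
jog_arm:
  targets:
    - [0.036,-0.128,0.008,0,0.8]
    - [0.073,-0.255,0.016,0,0.8]
    - [0.105,-0.37,0.025,0,0.8]
    - [0.13,-0.456,0.03,0,0.8]
    - [0.145,-0.51,0.033,0,0.8]
    - [0.153,-0.536,0.033,0,0.8]
    - [0.153,-0.536,0.033,0,0.8]
    - [0.153,-0.536,0.033,0,0.8]
    - [0.153,-0.536,0.033,0,0.8]

```text
t: 6.03
position: [0.4671, 0.1321, 0.1298]
eef_rot: [[0.883, 0.469, -0.001], [0.469, -0.883, -0.001], [-0.001, 0.0, -1.0]]
wrist_force: [0.9, -0.7, -0.3]
gripper_width: 0.0274
grasp_force: 44.6
```

Run:
```python
from h import *
p,d=cap('side'); save('ov1.png',cv2.resize(p[120:230,195:315],(720,660))[:600])
s=robot.get_state();c=s['position'];print(c,s['t'],s['joint_pos'].round(2))
W=world('side',d).reshape(-1,3); r=np.hypot(W[:,0]-c[0],W[:,1]-c[1])
w=W[(r<.013)&(W[:,2]>.115)&(W[:,2]<.15)]; A=np.c_[w[:,:2]-c[:2],np.ones(len(w))]
for _ in range(5):
    f=np.linalg.lstsq(A,w[:,2],rcond=None)[0]; k=np.abs(A@f-w[:,2])<.003; w=w[k];A=A[k]
print('top plane',f,len(w),'c',w.mean(0),cv2.minEnclosingCircle((w[:,:2]*1000).astype(np.float32)))
b=W[(r<.028)&(r>.012)&(W[:,2]>.046)&(W[:,2]<.06)];print('barrel pts',len(b),cv2.minAreaRect((b[:,:2]*1000).astype(np.float32)))
c2=robot.camera_info('side');
```

```text
[0.46728314 0.13196923 0.13000873] 6.0833 [ 0.17 -0.1   1.93 -0.    1.32  1.25]
top plane [0.09790871 0.10015898 0.13264799] 36 c [0.46649963 0.13287574 0.13266207] ((466.48193359375, 131.43800354003906), 12.414645195007324)
barrel pts 100 ((467.94647216796875, 133.4337615966797), (42.56641387939453, 40.66502380371094), 45.13560485839844)
```

View pics/ov1.png

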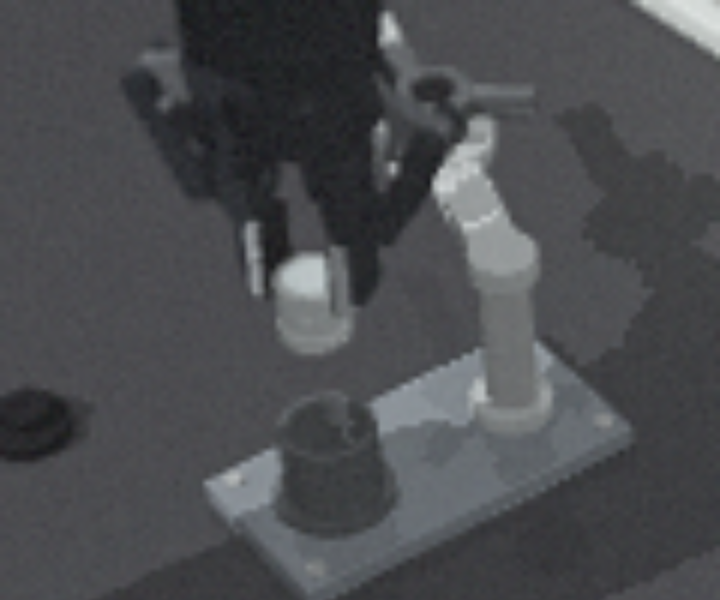

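Cell sits ~1 mm off the barrel axis (lens (315,300) above mouth (330,425)). Small correction, then lower.

Emit:
jog_arm:
  targets:
    - [0.003,-0.003,0.03,0,0.8]
    - [0.003,-0.003,0.08,0,0.8]
    - [0.003,-0.003,0.13,0,0.8]
    - [0.003,-0.003,0.155,0,0.8]
    - [0.003,-0.003,0.17,0,0.8]
    - [0.003,-0.003,0.185,0,0.8]
    - [0.003,-0.003,0.2,0,0.8]
    - [0.003,-0.003,0.212,0,0.8]
    - [0.003,-0.003,0.218,0,0.8]
    - [0.003,-0.003,0.218,0,0.8]

```text
t: 6.92
position: [0.4675, 0.1344, 0.0648]
eef_rot: [[0.883, 0.47, -0.0], [0.47, -0.883, -0.0], [-0.0, -0.0, -1.0]]
wrist_force: [0.5, -0.4, -1.0]
gripper_width: 0.0275
grasp_force: 44.6
```

Emit:
jog_arm:
  targets:
    - [0,0,0,0,0.6]
    - [0,0,0,0,0.47]
    - [0,0,0,0,0.47]
    - [0,0,-0.03,0,0.47]
    - [0,0,-0.12,0,0.47]
    - [0,0,-0.25,0,0.47]
    - [0,0,-0.38,0,0.47]
    - [0,0,-0.45,0,0.47]
    - [0,0,-0.45,0,0.47]

```text
t: 7.67
position: [0.471, 0.1351, 0.2077]
eef_rot: [[0.883, 0.47, 0.011], [0.47, -0.883, 0.002], [0.011, 0.003, -1.0]]
wrist_force: [1.4, 0.1, 1.5]
gripper_width: 0.0454
grasp_force: 0.0
```

Run:
```python
from h import *
from plan import *
p,d=cap('side'); s=robot.get_state();print(s['position'],s['t'])
W=world('side',d).reshape(-1,3); r=np.hypot(W[:,0]-.4676,W[:,1]-.1334)
w=W[(r<.03)&(W[:,2]>.03)&(W[:,2]<.09)]; rr=np.hypot(w[:,0]-.4676,w[:,1]-.1334); print(np.percentile(w[rr<.011][:,2],[5,50,95]),w[rr<.011].mean(0),np.percentile(w[rr>.017][:,2],[50,95]))
T=p[120:230,195:315]; save('in1.png',cv2.resize(T,(720,660))[:600])
a=np.radians(-62); cur=np.array([.4679,.1344,.199,a]); ae=np.radians(-90)
chain(cur,[[.45,-.07,.19,ae],[.428,-.2748,.12,ae]])
```

```text
[0.46981349 0.13485084 0.20453677] 7.7167
[0.04631769 0.04816336 0.05045026] [0.46774125 0.13314586 0.04834996] [0.0462541  0.05366488]
[-0.373, 0.574, 0.03, 0.977] mm 206 deg 28.0
[-0.073, 0.682, 0.233, 0.0] mm 217 deg 0.0
```

View pics/in1.png

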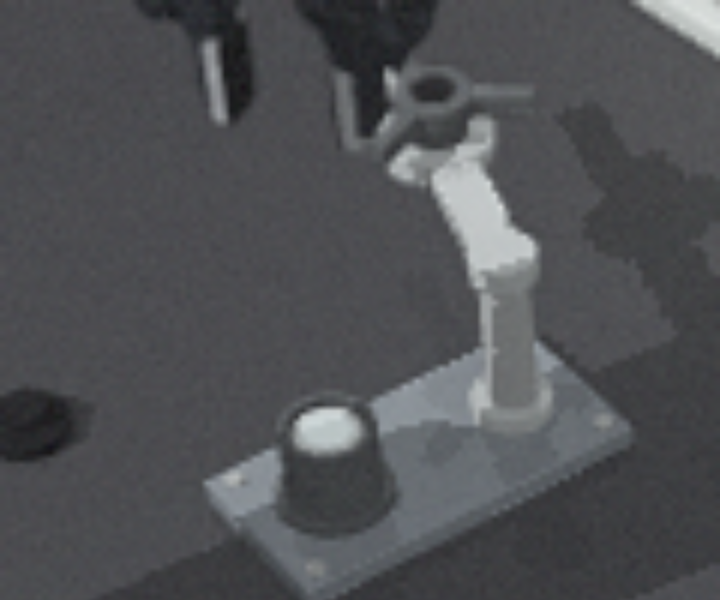

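The cell sits flush in the barrel at (330,430), top at 48 mm as it must be. Now for the spacer.

Emit:
jog_arm:
  targets:
    - [-0.06,0.096,0.005,0.244,0.47]
    - [-0.13,0.2,0.01,0.488,0.47]
    - [-0.2,0.306,0.016,0.73,0.47]
    - [-0.275,0.42,0.022,0.977,0.47]
    - [-0.34,0.52,0.028,0.977,0.47]
    - [-0.373,0.574,0.03,0.977,0.47]

```text
t: 8.22
position: [0.448, -0.0732, 0.1897]
eef_rot: [[1.0, -0.002, -0.002], [-0.002, -1.0, -0.001], [-0.002, 0.001, -1.0]]
wrist_force: [0.1, 0.1, 0.3]
gripper_width: 0.0455
grasp_force: 0.0
```

Emit:
jog_arm:
  targets:
    - [-0.014,0.13,0.02,0,0.47]
    - [-0.028,0.26,0.05,0,0.47]
    - [-0.042,0.39,0.1,0,0.47]
    - [-0.056,0.52,0.15,0,0.47]
    - [-0.066,0.62,0.2,0,0.47]
    - [-0.073,0.67,0.23,0,0.47]
    - [-0.073,0.682,0.233,0,0.47]
    - [-0.073,0.682,0.233,0,0.47]
    - [-0.073,0.682,0.233,0,0.47]

```text
t: 8.97
position: [0.4276, -0.274, 0.1208]
eef_rot: [[1.0, -0.0, -0.001], [-0.0, -1.0, 0.001], [-0.001, -0.001, -1.0]]
wrist_force: [0.5, 0.2, 0.5]
gripper_width: 0.0457
grasp_force: 0.0
```

Emit:
jog_arm:
  targets:
    - [0.001,0.002,0.1,0,0.47]
    - [0.001,0.002,0.2,0,0.47]
    - [0.001,0.002,0.28,0,0.47]
    - [0.001,0.002,0.32,0,0.47]
    - [0.001,0.002,0.333,0,0.47]
    - [0.001,0.002,0.333,0,0.47]

```text
t: 9.47
position: [0.4281, -0.2744, 0.0211]
eef_rot: [[1.0, 0.002, -0.001], [0.002, -1.0, 0.001], [-0.001, -0.001, -1.0]]
wrist_force: [-1.0, 0.3, 0.1]
gripper_width: 0.0452
grasp_force: 0.0
```

Emit:
jog_arm:
  targets:
    - [0,0,0,0,0.6]
    - [0,0,0,0,0.7]
    - [0,0,0,0,0.8]
    - [0,0,0,0,0.8]
    - [0,0,0,0,0.8]
  squeeze: 35

```text
t: 9.88
position: [0.4296, -0.2763, 0.0233]
eef_rot: [[1.0, 0.0, 0.003], [0.0, -1.0, -0.002], [0.003, 0.002, -1.0]]
wrist_force: [0.5, 2.4, 7.0]
gripper_width: 0.0279
grasp_force: 35.1
```

Emit:
jog_arm:
  targets:
    - [0,0,-0.05,0,0.8]
    - [0,0,-0.15,0,0.8]
    - [0,0,-0.28,0,0.8]
    - [0,0,-0.4,0,0.8]
    - [0,0,-0.4,0,0.8]
    - [0,0,-0.4,0,0.8]

```text
t: 10.38
position: [0.4302, -0.2771, 0.1453]
eef_rot: [[1.0, 0.0, 0.006], [0.0, -1.0, -0.005], [0.006, 0.005, -1.0]]
wrist_force: [-0.5, 0.9, -0.8]
gripper_width: 0.0275
grasp_force: 34.7
```

Run:
```python
from h import *
from plan import *
s=robot.get_state();print(s['position'],s['t'])
cur=np.array([.4283,-.2754,.140,np.radians(-90)])
ae=np.radians(-62)
chain(cur,[[.448,-.07,.145,ae],[.4677,.1333,.14,ae]])
```

```text
[ 0.43015975 -0.27714474  0.14531375] 10.3833
[0.066, -0.685, -0.017, -0.977] mm 207 deg -28.0
[0.376, -0.567, 0.017, -0.0] mm 204 deg -0.0
```

Emit:
jog_arm:
  targets:
    - [0.008,-0.08,-0.003,-0.15,0.8]
    - [0.02,-0.2,-0.006,-0.38,0.8]
    - [0.033,-0.33,-0.01,-0.6,0.8]
    - [0.045,-0.46,-0.013,-0.82,0.8]
    - [0.057,-0.59,-0.017,-0.977,0.8]
    - [0.066,-0.685,-0.017,-0.977,0.8]

```text
t: 10.88
position: [0.4469, -0.0671, 0.1453]
eef_rot: [[0.88, 0.475, -0.001], [0.475, -0.88, 0.001], [-0.001, -0.002, -1.0]]
wrist_force: [0.5, 0.2, 0.3]
gripper_width: 0.028
grasp_force: 34.7
```

Emit:
jog_arm:
  targets:
    - [0.08,-0.12,0.004,0,0.8]
    - [0.16,-0.24,0.008,0,0.8]
    - [0.24,-0.36,0.012,0,0.8]
    - [0.31,-0.465,0.015,0,0.8]
    - [0.355,-0.535,0.017,0,0.8]
    - [0.376,-0.567,0.017,0,0.8]
    - [0.376,-0.567,0.017,0,0.8]
    - [0.376,-0.567,0.017,0,0.8]
    - [0.376,-0.567,0.017,0,0.8]
    - [0.376,-0.567,0.017,0,0.8]

```text
t: 11.72
position: [0.4674, 0.1319, 0.1409]
eef_rot: [[0.884, 0.468, -0.001], [0.468, -0.884, -0.0], [-0.001, 0.0, -1.0]]
wrist_force: [0.4, -0.4, -0.2]
gripper_width: 0.0279
grasp_force: 34.8
```

Run:
```python
from h import *
p,d=cap('side'); save('ov2.png',cv2.resize(p[120:230,195:315],(720,660))[:600])
s=robot.get_state();c=s['position'];print(c,s['t'],s['wrist_force'])
W=world('side',d).reshape(-1,3); r=np.hypot(W[:,0]-c[0],W[:,1]-c[1])
w=W[(r<.022)&(W[:,2]>.138)&(W[:,2]<.147)]; print('rim',len(w),cv2.minAreaRect((w[:,:2]*1000).astype(np.float32)))
w=W[(r<.03)&(W[:,2]>.12)&(W[:,2]<.136)]; print('body',len(w),np.percentile(w,[2,50,98],axis=0))
```

```text
[0.46751878 0.13190784 0.14104467] 11.7667 [ 0.06221471 -0.47738496 -0.06226479]
rim 71 ((463.87274169921875, 130.757568359375), (40.112796783447266, 27.994173049926758), 89.0187759399414)
body 88 [[0.45139978 0.11545254 0.12032516]
 [0.46304794 0.12546295 0.12946156]
 [0.47698076 0.14431309 0.13543566]]
```

View pics/ov2.png

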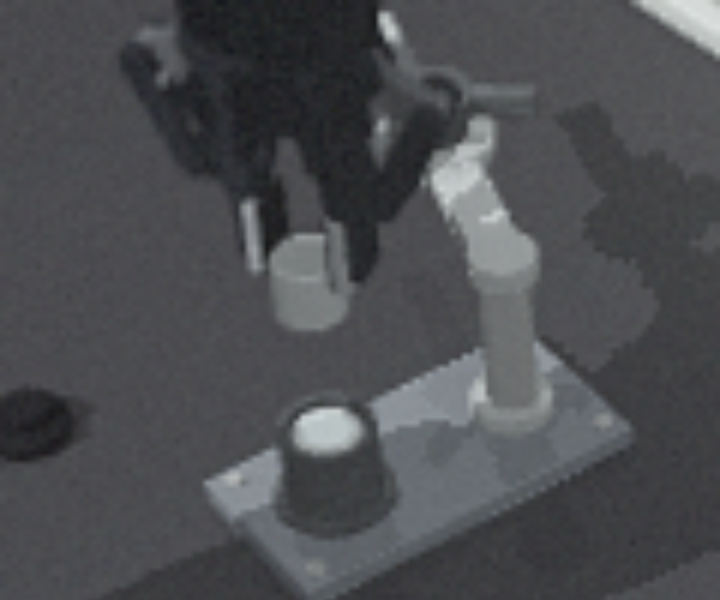

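Run:
```python
from h import *
c=robot.camera_info('side');K=np.array([[c['fx'],0,c['cx']],[0,c['fy'],c['cy']],[0,0,1.]])
rv=cv2.Rodrigues(np.array(c['R']))[0]
for P in [(.4677,.1333,.118),(.4677,.1333,.144),(.4675,.1319,.118),(.4675,.1319,.144),(.4677,.1333,.052)]:
    q=cv2.projectPoints(np.array([P]),rv,np.array(c['t']),K,np.array([c['k1'],0,0,0,0.]))[0].ravel(); print(P,(q-[195,120])*6)
```

```text
(0.4677, 0.1333, 0.118) [309.00527223 300.99744118]
(0.4677, 0.1333, 0.144) [302.73704734 250.05422196]
(0.4675, 0.1319, 0.118) [310.68491098 302.91814494]
(0.4675, 0.1319, 0.144) [304.43647409 251.96382102]
(0.4677, 0.1333, 0.052) [324.21866261 423.58204071]
```

Spacer (310,280) hangs on the axis within ~1 mm of the mouth (330,425). I'll use the same small correction and lower until it rests.

Emit:
jog_arm:
  targets:
    - [0.004,-0.002,0.04,0,0.8]
    - [0.004,-0.002,0.1,0,0.8]
    - [0.004,-0.002,0.15,0,0.8]
    - [0.004,-0.002,0.18,0,0.8]
    - [0.004,-0.002,0.195,0,0.8]
    - [0.004,-0.002,0.207,0,0.8]
    - [0.004,-0.002,0.217,0,0.8]
    - [0.004,-0.002,0.224,0,0.8]
    - [0.004,-0.002,0.224,0,0.8]
    - [0.004,-0.002,0.224,0,0.8]

```text
t: 12.6
position: [0.4687, 0.1345, 0.0745]
eef_rot: [[0.883, 0.47, 0.001], [0.47, -0.883, 0.0], [0.001, 0.0, -1.0]]
wrist_force: [-0.2, -0.9, 0.5]
gripper_width: 0.0279
grasp_force: 34.8
```

Emit:
jog_arm:
  targets:
    - [-0.002,0,0,0,0.8]
    - [-0.003,0,0.005,0,0.8]
    - [-0.003,0,0.01,0,0.8]
    - [-0.003,0,0.014,0,0.8]
    - [-0.003,0,0.014,0,0.8]

```text
t: 13.02
position: [0.4678, 0.134, 0.0702]
eef_rot: [[0.883, 0.47, 0.001], [0.47, -0.883, 0.0], [0.001, 0.0, -1.0]]
wrist_force: [-0.3, 0.0, 5.2]
gripper_width: 0.0275
grasp_force: 35.3
```

Emit:
jog_arm:
  targets:
    - [0,0,-0.004,0,0.65]
    - [0,0,-0.004,0,0.47]
    - [0,0,-0.004,0,0.47]
    - [0,0,-0.05,0,0.47]
    - [0,0,-0.15,0,0.47]
    - [0,0,-0.28,0,0.47]
    - [0,0,-0.4,0,0.47]
    - [0,0,-0.5,0,0.47]
    - [0,0,-0.5,0,0.47]
    - [0,0,-0.5,0,0.47]

```text
t: 13.85
position: [0.4689, 0.1342, 0.2222]
eef_rot: [[0.883, 0.47, 0.005], [0.47, -0.883, 0.001], [0.005, 0.001, -1.0]]
wrist_force: [-0.1, -0.1, -1.6]
gripper_width: 0.0449
grasp_force: 0.0
```

Run:
```python
from h import *
from plan import *
p,d=cap('side'); s=robot.get_state();print(s['position'],s['t'],s['joint_pos'].round(2))
W=world('side',d).reshape(-1,3); r=np.hypot(W[:,0]-.4677,W[:,1]-.1333)
w=W[(r<.022)&(W[:,2]>.069)&(W[:,2]<.085)]; print(len(w),cv2.minAreaRect((w[:,:2]*1000).astype(np.float32)),np.percentile(w[:,2],[5,50,95]))
A=np.c_[w[:,:2]-w[:,:2].mean(0),np.ones(len(w))]; print('plane',np.linalg.lstsq(A,w[:,2],rcond=None)[0])
save('in2.png',cv2.resize(p[120:230,195:315],(720,660))[:600])
# yoke targets
H=np.array([.5574,.1259])
def pose(th,off,r=.162,z=.093): # arm dir th(deg); tool centre off m on the clockwise side; tool y perpendicular to the arm
    t=np.radians(th); q=H+r*np.array([np.cos(t),np.sin(t)])+off*np.array([np.sin(t),-np.cos(t)]); return np.r_[q,z,0]
print(pose(70,.05),pose(70,.023),pose(175,.023))
```

```text
[0.46773843 0.13398714 0.22003778] 13.9 [ 0.17 -0.17  1.82 -0.    1.49  1.26]
63 ((466.2336730957031, 133.8836669921875), (27.929866790771484, 30.791358947753906), 5.852334499359131) [0.06915332 0.07165759 0.07652358]
plane [0.00070514 0.01309012 0.07239177]
[0.65979189 0.2610292  0.093      0.        ] [0.63442019 0.27026374 0.093      0.        ] [0.39802104 0.16293171 0.093      0.        ]
```

View pics/in2.png

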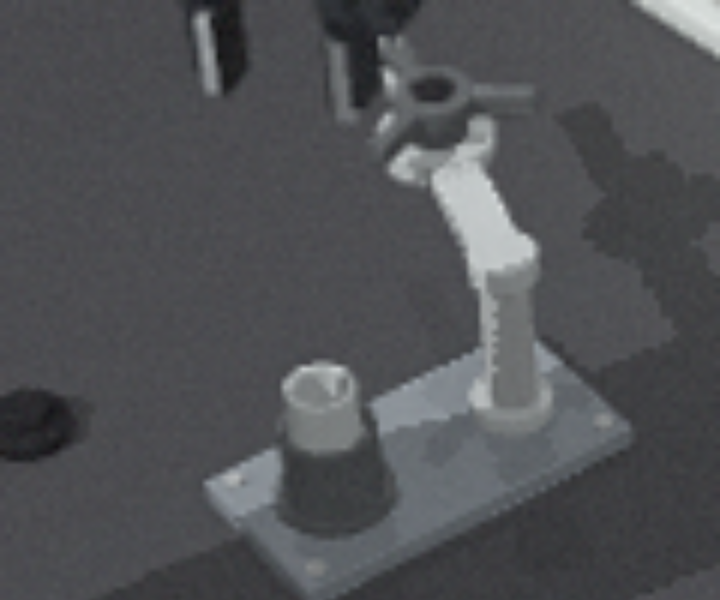

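Spacer stands upright in the barrel at (322,405), top ≈73 mm. Next the yoke: fingers shut, on the clockwise side of the tongue.

```bash
cat > yk.py <<'E'
from plan import *
H=np.array([.5574,.1259])
def pose(th,off,r=.168,z=.093):
    t=np.radians(th); q=H+r*np.array([np.cos(t),np.sin(t)])+off*np.array([np.sin(t),-np.cos(t)]); return np.r_[q,z,np.radians(th-90)]
def arc(cur,th0,th1,n,off):
    base=cur
    for k in range(1,n+1):
        r=to(base,pose(th0+(th1-th0)*k/n,off)); print(list(map(float,r)))
    return after(base,r)
E
python3 - <<'E'
from yk import *
cur=np.array([.4677,.1337,.218,np.radians(-62)])
m=pose(70,.05,z=.2); mid=(cur+m)/2
cur=chain(cur,[mid,m,pose(70,.05)]); print('contact move'); cur=chain(cur,[pose(70,.026)])
for i in range(4):
    print('call',i); cur=arc(cur,70+i*26,96+i*26,5,.0225)
E
```

```text
[0.39, -0.044, 0.03, -0.733] mm 118 deg -21.0
[0.379, 0.099, 0.03, -0.733] mm 118 deg -21.0
[0.0, 0.0, 0.357, -0.0] mm 107 deg -0.0
contact move
[0.0, -0.08, -0.0, -0.0] mm 24 deg -0.0
call 0
[0.005, -0.063, -0.0, -0.182]
[0.005, -0.114, -0.0, -0.363]
[-0.0, -0.165, -0.0, -0.545]
[-0.01, -0.215, -0.0, -0.726]
[-0.024, -0.265, -0.0, -0.908]
call 1
[0.005, -0.051, -0.0, -0.181]
[0.005, -0.102, -0.0, -0.363]
[-0.0, -0.153, -0.0, -0.544]
[-0.01, -0.203, -0.0, -0.726]
[-0.024, -0.253, -0.0, -0.907]
call 2
[0.005, -0.051, -0.0, -0.182]
[0.005, -0.102, -0.0, -0.363]
[-0.0, -0.153, -0.0, -0.545]
[-0.01, -0.203, -0.0, -0.726]
[-0.024, -0.253, -0.0, -0.908]
call 3
[0.005, -0.05, -0.0, -0.181]
[0.005, -0.102, -0.0, -0.363]
[-0.0, -0.153, -0.0, -0.544]
[-0.01, -0.203, -0.0, -0.726]
[-0.024, -0.252, -0.0, -0.907]
```

Emit:
jog_arm:
  targets:
    - [0.1,-0.011,0.008,-0.2,0.8]
    - [0.2,-0.022,0.015,-0.4,1]
    - [0.3,-0.033,0.023,-0.6,1]
    - [0.39,-0.044,0.03,-0.733,1]

```text
t: 14.23
position: [0.5645, 0.2011, 0.2078]
eef_rot: [[0.652, 0.758, -0.004], [0.758, -0.652, -0.001], [-0.003, -0.002, -1.0]]
wrist_force: [0.1, 0.1, 0.0]
gripper_width: 0.0002
grasp_force: 0.0
```

Emit:
jog_arm:
  targets:
    - [0.12,0.03,0.01,-0.24,1]
    - [0.24,0.06,0.02,-0.48,1]
    - [0.34,0.09,0.03,-0.7,1]
    - [0.379,0.099,0.03,-0.733,1]
    - [0.379,0.099,0.03,-0.733,1]
    - [0.379,0.099,0.03,-0.733,1]

```text
t: 14.73
position: [0.6605, 0.2667, 0.1985]
eef_rot: [[0.343, 0.939, -0.005], [0.939, -0.343, -0.002], [-0.003, -0.004, -1.0]]
wrist_force: [0.1, -0.7, -1.0]
gripper_width: 0.0
grasp_force: 0.0
```

Emit:
jog_arm:
  targets:
    - [0,0,0.08,0,1]
    - [0,0,0.18,0,1]
    - [0,0,0.28,0,1]
    - [0,0,0.34,0,1]
    - [0,0,0.357,0,1]
    - [0,0,0.357,0,1]

```text
t: 15.23
position: [0.6592, 0.2656, 0.0921]
eef_rot: [[0.343, 0.939, -0.005], [0.939, -0.343, -0.002], [-0.003, -0.004, -1.0]]
wrist_force: [0.3, -0.8, 0.1]
gripper_width: -0.0001
grasp_force: 0.0
```

Emit:
jog_arm:
  targets:
    - [0,-0.02,0,0,1]
    - [0,-0.04,0,0,1]
    - [0,-0.06,0,0,1]
    - [0,-0.08,0,0,1]
    - [0,-0.08,0,0,1]

```text
t: 15.65
position: [0.6383, 0.2761, 0.096]
eef_rot: [[0.341, 0.94, 0.001], [0.94, -0.341, 0.001], [0.001, 0.001, -1.0]]
wrist_force: [-0.4, 0.4, -0.9]
gripper_width: -0.0
grasp_force: 0.0
```

Emit:
jog_arm:
  targets:
    - [0.005,-0.063,0.015,-0.182,1]
    - [0.005,-0.114,0.015,-0.363,1]
    - [0,-0.165,0.015,-0.545,1]
    - [-0.01,-0.215,0.015,-0.726,1]
    - [-0.024,-0.265,0.015,-0.908,1]

```text
t: 16.07
position: [0.562, 0.2962, 0.091]
eef_rot: [[-0.11, 0.994, 0.002], [0.994, 0.11, 0.001], [0.001, 0.003, -1.0]]
wrist_force: [3.5, 0.9, -1.0]
gripper_width: 0.0001
grasp_force: 1.4
```

Emit:
jog_arm:
  targets:
    - [0.005,-0.051,0,-0.181,1]
    - [0.005,-0.102,0,-0.363,1]
    - [0,-0.153,0,-0.544,1]
    - [-0.01,-0.203,0,-0.726,1]
    - [-0.024,-0.253,0,-0.907,1]

```text
t: 16.48
position: [0.4871, 0.2812, 0.0911]
eef_rot: [[-0.534, 0.845, 0.002], [0.845, 0.534, 0.002], [0.0, 0.003, -1.0]]
wrist_force: [2.7, 2.0, 0.0]
gripper_width: 0.0001
grasp_force: 1.5
```

Emit:
jog_arm:
  targets:
    - [0.005,-0.051,0,-0.182,1]
    - [0.005,-0.102,0,-0.363,1]
    - [0,-0.153,0,-0.545,1]
    - [-0.01,-0.203,0,-0.726,1]
    - [-0.024,-0.253,0,-0.908,1]

```text
t: 16.9
position: [0.4264, 0.2347, 0.091]
eef_rot: [[-0.851, 0.525, 0.002], [0.525, 0.851, 0.002], [-0.001, 0.002, -1.0]]
wrist_force: [1.2, 2.4, 0.6]
gripper_width: -0.0001
grasp_force: 1.5
```

Emit:
jog_arm:
  targets:
    - [0.005,-0.05,0,-0.181,1]
    - [0.005,-0.102,0,-0.363,1]
    - [0,-0.153,0,-0.544,1]
    - [-0.008,-0.19,0,-0.7,1]
    - [-0.012,-0.215,0,-0.77,1]
    - [-0.015,-0.225,0,-0.8,1]

```text
t: 17.4
position: [0.3947, 0.1743, 0.0908]
eef_rot: [[-0.988, 0.156, 0.001], [0.156, 0.988, 0.001], [-0.001, 0.001, -1.0]]
wrist_force: [0.2, 4.0, -0.5]
gripper_width: 0.0002
grasp_force: 1.4
```

Emit:
jog_arm:
  targets:
    - [0,-0.006,0,0,1]
    - [0,-0.012,0,0,1]
    - [0,-0.018,0,0,1]
    - [0,-0.018,0,0,1]

```text
t: 17.73
position: [0.3941, 0.1692, 0.0904]
eef_rot: [[-0.987, 0.158, 0.001], [0.158, 0.987, 0.0], [-0.0, 0.0, -1.0]]
wrist_force: [-1.4, 2.9, 0.7]
gripper_width: 0.0001
grasp_force: 1.0
```

Emit:
jog_arm:
  targets:
    - [0,-0.007,0,0,1]
    - [0,-0.014,0,0,1]
    - [0,-0.02,0,0,1]
    - [0,-0.02,0,0,1]

```text
t: 18.07
position: [0.393, 0.1629, 0.0903]
eef_rot: [[-0.987, 0.158, 0.0], [0.158, 0.987, -0.0], [-0.0, -0.0, -1.0]]
wrist_force: [-0.4, 2.0, 1.8]
gripper_width: -0.0
grasp_force: 1.0
```

Emit:
jog_arm:
  targets:
    - [0,-0.005,0,0,1]
    - [0,-0.01,0,0,1]
    - [0,-0.01,0,0,1]

```text
t: 18.32
position: [0.3927, 0.1606, 0.0904]
eef_rot: [[-0.987, 0.158, 0.001], [0.158, 0.987, 0.001], [-0.001, 0.001, -1.0]]
wrist_force: [1.2, 5.7, 0.4]
gripper_width: -0.0003
grasp_force: 2.8
```

Emit:
jog_arm:
  targets:
    - [0,-0.005,0,0,1]
    - [0,-0.01,0,0,1]
    - [0,-0.01,0,0,1]

```text
t: 18.57
position: [0.3926, 0.16, 0.0905]
eef_rot: [[-0.988, 0.158, 0.002], [0.158, 0.987, 0.006], [-0.001, 0.006, -1.0]]
wrist_force: [4.8, 19.9, -4.5]
gripper_width: -0.0002
grasp_force: 9.9
```

Emit:
jog_arm:
  targets:
    - [0,-0.005,0,0,1]
    - [0,-0.01,0,0,1]
    - [0,-0.01,0,0,1]

```text
t: 18.82
position: [0.3926, 0.1595, 0.0907]
eef_rot: [[-0.988, 0.157, 0.004], [0.157, 0.987, 0.011], [-0.002, 0.012, -1.0]]
wrist_force: [7.9, 34.6, -10.2]
gripper_width: 0.0
grasp_force: 17.2
```

Force rises to 35 N with no motion, so the yoke is at its stop. I'll back off, raise clear and look at the ring.

Emit:
jog_arm:
  targets:
    - [0,0.02,0,0,1]
    - [0,0.08,0,0,1]
    - [0,0.16,0,0,1]
    - [0,0.25,-0.1,0,1]
    - [0,0.35,-0.2,0,1]
    - [0,0.45,-0.3,0,1]
    - [0,0.45,-0.36,0,1]
    - [0,0.45,-0.36,0,1]
    - [0,0.45,-0.36,0,1]

```text
t: 19.57
position: [0.4132, 0.2878, 0.1989]
eef_rot: [[-0.988, 0.157, 0.002], [0.157, 0.988, 0.0], [-0.002, 0.0, -1.0]]
wrist_force: [-0.6, -0.8, 0.4]
gripper_width: -0.0001
grasp_force: 0.0
```

```bash
cat > ring.py <<'E'
from h import *
def ring(save_as=None):
    s=robot.get_state();print('t',s['t'],'tcp',s['position'].round(4))
    out=[]
    for n in('top','side'):
        p,d=cap(n); W=world(n,d).reshape(-1,3); r=np.hypot(W[:,0]-.4677,W[:,1]-.1335)
        w=W[(r<.055)&(W[:,2]>.1035)&(W[:,2]<.13)]
        def sc(x,y,th):
            q=w[:,:2]-[x,y]; R=np.hypot(*q.T); a=(np.arctan2(q[:,1],q[:,0])-th+np.pi/3)%(2*np.pi/3)-np.pi/3
            return np.mean(np.minimum(np.where(R<18e-3,0,np.maximum(np.maximum(np.abs(R*np.sin(a))-4e-3,R*np.cos(a)-44e-3),0)),.01)**2)
        b=min((sc(.4677+dx,.1335+dy,th),dx,dy,th) for dx in np.arange(-.004,.0041,.002) for dy in np.arange(-.004,.0041,.002) for th in np.arange(0,2*np.pi/3,.035))
        k=np.hypot(w[:,0]-.4677,w[:,1]-.1335)<.017
        t=W[(np.hypot(W[:,0]-.557,W[:,1]-.126)>.14)&(np.hypot(W[:,0]-.557,W[:,1]-.126)<.185)&(W[:,2]>.088)&(W[:,2]<.106)&(W[:,0]<.45)&(np.abs(W[:,1]-.14)<.03)]
        print(n,'pts',len(w),'fit',np.round(b,7),'bar angles deg',np.round(np.degrees(b[3])+[0,120,240]),'z pct',np.percentile(w[:,2],[25,50,75]).round(4),'tongue',np.median(t,0).round(4),len(t))
    if save_as: save(save_as,cv2.resize(p[120:230,195:315],(720,660))[:600])
E
python3 -c "
from ring import *
ring('ring1.png')"
```

```text
t 19.5667 tcp [0.4132 0.2878 0.1989]
top pts 223 fit [ 1.60e-06  0.00e+00 -2.00e-03  1.12e+00] bar angles deg [ 64. 184. 304.] z pct [0.1199 0.1213 0.1228] tongue [0.3954 0.1387 0.0989] 87
side pts 319 fit [1.30e-06 0.00e+00 0.00e+00 1.12e+00] bar angles deg [ 64. 184. 304.] z pct [0.1156 0.1193 0.1207] tongue [0.3949 0.1353 0.097 ] 133
```

View pics/ring1.png

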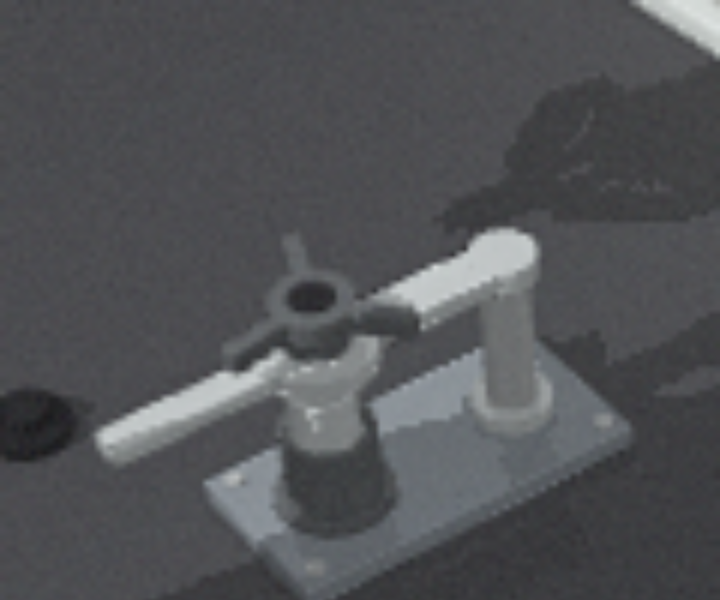

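Yoke lies over the barrel with the ring at (310,297). Bars are at world 64°, 184° and 304°. I'll push the 64° bar clockwise round the post side, where the load tends to close the yoke.

```bash
cat > st.py <<'E'
from plan import *
C=np.array([.4677,.1335]); A=np.radians(81)
def P(psi,z,R=.043): t=np.radians(psi); return np.r_[C+R*np.array([np.cos(t),np.sin(t)]),z,A]
def stroke(cur,p0,p1,z,n=12,R=.043):
    b=cur
    for k in range(1,n+1): r=to(b,P(p0+(p1-p0)*k/n,z,R)); print(list(map(float,r))[:3],end=', ')
    print(); return after(b,r)
E
python3 - <<'E'
from st import *
cur=np.array([.4132,.2878,.1989,A])
cur=chain(cur,[P(108,.16),P(108,.112)]); cur=stroke(cur,108,-20,.112)
print('lift'); c=chain(cur,[P(-20,.145),P(108,.145),P(108,.112)])
E
```

```text
[-0.195, -0.352, 0.13, 0.0] mm 127 deg 0.0
[0.0, 0.0, 0.16, 0.0] mm 48 deg 0.0
[-0.025, 0.01, -0.0], [-0.051, 0.015, -0.0], [-0.077, 0.015, -0.0], [-0.104, 0.01, -0.0], [-0.128, 0.001, -0.0], [-0.151, -0.013, -0.0], [-0.171, -0.031, -0.0], [-0.187, -0.052, -0.0], [-0.199, -0.076, -0.0], [-0.206, -0.102, -0.0], [-0.208, -0.128, -0.0], [-0.206, -0.155, -0.0], 
lift
[0.0, 0.0, -0.11, 0.0] mm 33 deg 0.0
[0.206, 0.155, -0.0, 0.0] mm 77 deg 0.0
[0.0, 0.0, 0.11, 0.0] mm 33 deg 0.0
```

Emit:
jog_arm:
  targets:
    - [-0.05,-0.09,0.03,0,1]
    - [-0.1,-0.18,0.065,0,1]
    - [-0.15,-0.27,0.1,0,1]
    - [-0.195,-0.352,0.13,0,1]
    - [-0.195,-0.352,0.13,0,1]
    - [-0.195,-0.352,0.18,0,1]
    - [-0.195,-0.352,0.24,0,1]
    - [-0.195,-0.352,0.28,0,1]
    - [-0.195,-0.352,0.29,0,1]
    - [-0.195,-0.352,0.29,0,1]

```text
t: 20.5
position: [0.4521, 0.1736, 0.1092]
eef_rot: [[-0.987, 0.158, -0.004], [0.158, 0.987, -0.001], [0.004, -0.002, -1.0]]
wrist_force: [-0.4, -0.5, 0.4]
gripper_width: -0.0
grasp_force: 0.0
```

Emit:
jog_arm:
  targets:
    - [-0.025,0.01,0,0,1]
    - [-0.051,0.015,0,0,1]
    - [-0.077,0.015,0,0,1]
    - [-0.104,0.01,0,0,1]
    - [-0.128,0.001,0,0,1]
    - [-0.151,-0.013,0,0,1]

```text
t: 21.0
position: [0.499, 0.1629, 0.1114]
eef_rot: [[-0.988, 0.157, 0.0], [0.157, 0.988, 0.0], [-0.0, 0.0, -1.0]]
wrist_force: [-2.1, 0.5, 0.1]
gripper_width: 0.0001
grasp_force: 0.7
```

Emit:
jog_arm:
  targets:
    - [-0.02,-0.018,0,0,1]
    - [-0.036,-0.039,0,0,1]
    - [-0.048,-0.063,0,0,1]
    - [-0.055,-0.089,0,0,1]
    - [-0.057,-0.115,0,0,1]
    - [-0.055,-0.142,0,0,1]
    - [-0.055,-0.142,0,0,1]

```text
t: 21.58
position: [0.5073, 0.1168, 0.1112]
eef_rot: [[-0.987, 0.159, 0.0], [0.159, 0.987, -0.001], [-0.0, -0.001, -1.0]]
wrist_force: [0.2, 0.4, 0.1]
gripper_width: 0.0003
grasp_force: 0.1
```

Emit:
jog_arm:
  targets:
    - [0,0.01,-0.04,0,1]
    - [0,0.01,-0.12,0,1]
    - [0,0.01,-0.2,0,1]
    - [0.04,0.07,-0.22,0,1]
    - [0.12,0.14,-0.22,0,1]
    - [0.206,0.23,-0.22,0,1]
    - [0.206,0.35,-0.22,0,1]
    - [0.206,0.47,-0.22,0,1]
    - [0.206,0.47,-0.22,0,1]
    - [0.206,0.47,-0.22,0,1]

```text
t: 22.42
position: [0.4684, 0.2694, 0.178]
eef_rot: [[-0.988, 0.154, 0.001], [0.154, 0.988, 0.0], [-0.0, 0.0, -1.0]]
wrist_force: [0.2, 0.1, 0.7]
gripper_width: -0.0002
grasp_force: 0.0
```

```bash
python3 -c "
from ring import *
ring()"
```

```text
t 22.4167 tcp [0.4684 0.2694 0.178 ]
top pts 224 fit [ 2.20e-06  0.00e+00 -2.00e-03  1.26e+00] bar angles deg [ 72. 192. 312.] z pct [0.1158 0.1173 0.119 ] tongue [0.3955 0.1386 0.0988] 86
side pts 305 fit [ 1.50e-06  0.00e+00 -2.00e-03  1.26e+00] bar angles deg [ 72. 192. 312.] z pct [0.1128 0.1157 0.1172] tongue [0.395  0.1362 0.097 ] 129
```

Ring turned 112° as planned and sank 4 mm; the yoke has not moved. About 1.5 rad remain. Second stroke on the bar now at 72°.

Run:
```python
from st import *
cur=after(P(-20,.112),[.206,.47,-.22,0]); print(cur)
cur=chain(cur,[P(116,.178),P(116,.111)]); 
cur=stroke(cur,116,36,.111,8); cur=stroke(cur,36,12,.111,4); cur=stroke(cur,12,-12,.111,4)
```

```text
[0.4691249  0.26772484 0.178      1.41371669]
[0.017, -0.325, 0.0, 0.0] mm 98 deg 0.0
[-0.0, -0.0, 0.223, 0.0] mm 67 deg 0.0
[-0.022, 0.012, 0.0], [-0.045, 0.021, 0.0], [-0.07, 0.025, 0.0], [-0.095, 0.025, 0.0], [-0.119, 0.021, 0.0], [-0.143, 0.012, 0.0], [-0.165, -0.0, 0.0], [-0.184, -0.016, 0.0], 
[-0.01, -0.011, 0.0], [-0.019, -0.024, 0.0], [-0.026, -0.037, 0.0], [-0.032, -0.05, 0.0], 
[-0.005, -0.015, 0.0], [-0.008, -0.029, 0.0], [-0.009, -0.044, 0.0], [-0.009, -0.059, 0.0],
```

Emit:
jog_arm:
  targets:
    - [0.004,-0.1,0,0,1]
    - [0.01,-0.22,0,0,1]
    - [0.017,-0.325,0,0,1]
    - [0.017,-0.325,0.02,0,1]
    - [0.017,-0.325,0.1,0,1]
    - [0.017,-0.325,0.18,0,1]
    - [0.017,-0.325,0.215,0,1]
    - [0.017,-0.325,0.223,0,1]
    - [0.017,-0.325,0.223,0,1]

```text
t: 23.27
position: [0.4478, 0.1715, 0.1099]
eef_rot: [[-0.987, 0.158, -0.002], [0.158, 0.987, -0.0], [0.002, -0.001, -1.0]]
wrist_force: [-0.4, 0.3, 0.8]
gripper_width: -0.0
grasp_force: 0.0
```

Emit:
jog_arm:
  targets:
    - [-0.022,0.012,0,0,1]
    - [-0.045,0.021,0,0,1]
    - [-0.07,0.025,0,0,1]
    - [-0.095,0.025,0,0,1]
    - [-0.119,0.021,0,0,1]
    - [-0.143,0.012,0,0,1]
    - [-0.165,0,0,0,1]
    - [-0.184,-0.016,0,0,1]

```text
t: 23.93
position: [0.5027, 0.1582, 0.1102]
eef_rot: [[-0.988, 0.158, -0.0], [0.158, 0.988, 0.0], [0.0, 0.0, -1.0]]
wrist_force: [-1.7, 1.9, 0.3]
gripper_width: 0.0004
grasp_force: 1.3
```

Emit:
jog_arm:
  targets:
    - [-0.01,-0.011,0,0,1]
    - [-0.019,-0.024,0,0,1]

```text
t: 24.1
position: [0.5071, 0.15, 0.1103]
eef_rot: [[-0.987, 0.158, 0.0], [0.158, 0.987, 0.0], [-0.0, 0.0, -1.0]]
wrist_force: [-0.9, 2.2, -1.2]
gripper_width: 0.0001
grasp_force: 1.2
```

Small steps on, watching the force.

Emit:
jog_arm:
  targets:
    - [-0.007,-0.013,0,0,1]
    - [-0.013,-0.026,0,0,1]
    - [-0.013,-0.026,0,0,1]

```text
t: 24.35
position: [0.5086, 0.1447, 0.1103]
eef_rot: [[-0.987, 0.158, -0.001], [0.158, 0.987, 0.006], [0.002, 0.006, -1.0]]
wrist_force: [-4.1, 17.8, 0.0]
gripper_width: 0.0002
grasp_force: 7.7
```

Emit:
jog_arm:
  targets:
    - [-0.003,-0.008,0,0,1]
    - [-0.005,-0.015,0,0,1]
    - [-0.005,-0.015,0,0,1]

```text
t: 24.6
position: [0.5087, 0.143, 0.1104]
eef_rot: [[-0.988, 0.156, -0.002], [0.156, 0.988, 0.01], [0.003, 0.01, -1.0]]
wrist_force: [-6.7, 31.0, -0.9]
gripper_width: -0.0002
grasp_force: 13.6
```

Force jumps to 31 N at the expected stop angle. I'll back off, lift clear and check.

Emit:
jog_arm:
  targets:
    - [0.005,0.03,0,0,1]
    - [0.01,0.07,0,0,1]
    - [0.01,0.08,-0.05,0,1]
    - [0.01,0.08,-0.15,0,1]
    - [0.01,0.15,-0.25,0,1]
    - [0.01,0.27,-0.35,0,1]
    - [0.1,0.4,-0.35,0,1]
    - [0.2,0.52,-0.35,0,1]
    - [0.2,0.55,-0.35,0,1]
    - [0.2,0.55,-0.35,0,1]

```text
t: 25.43
position: [0.4755, 0.3137, 0.216]
eef_rot: [[-0.988, 0.154, 0.001], [0.154, 0.988, 0.001], [-0.001, 0.002, -1.0]]
wrist_force: [0.7, -0.4, -0.4]
gripper_width: 0.0003
grasp_force: 0.0
```

```bash
python3 -c "
from ring import *
ring('fin.png')
print(robot.get_state()['wrist_force'])"
```

```text
t 25.4333 tcp [0.4755 0.3137 0.216 ]
top pts 229 fit [ 4.000e-06  0.000e+00 -2.000e-03  1.995e+00] bar angles deg [114. 234. 354.] z pct [0.1129 0.1149 0.1168] tongue [0.3955 0.1386 0.0995] 87
side pts 295 fit [ 2.200e-06 -2.000e-03 -2.000e-03  1.995e+00] bar angles deg [114. 234. 354.] z pct [0.1104 0.1129 0.114 ] tongue [0.3946 0.1356 0.0971] 132
[-0.48548086  0.55975483 -0.52492271]
```

View pics/fin.png

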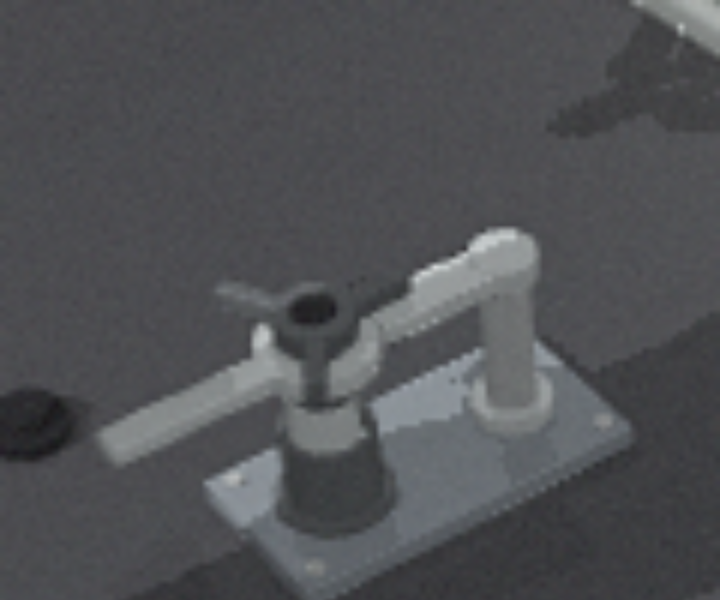

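Ring is down with top ≈113.7 mm corrected (113.6 expected), and the yoke is over the barrel. I'll check the bar angle more finely, since contact geometry implied a few degrees further.

Run:
```python
from h import *
c=robot.camera_info('side');K=np.array([[c['fx'],0,c['cx']],[0,c['fy'],c['cy']],[0,0,1.]]);rv=cv2.Rodrigues(np.array(c['R']))[0]
for th in(-18,-12,-6,0):
    o=[]
    for k in(0,120,240):
        t=np.radians(th+k); q=cv2.projectPoints(np.array([[.4677+.044*np.cos(t),.133+.044*np.sin(t),.1076]]),rv,np.array(c['t']),K,np.array([c['k1'],0,0,0,0.]))[0].ravel(); o.append(((q-[195,120])*6+2.5).round())
    print(th,*o)
for n in('top','side'):
    W=world(n,np.load(n+'.npz')['d']).reshape(-1,3)
    q=W[:,:2]-[.4672,.132]; R=np.hypot(*q.T); k=(R>.025)&(R<.044)&(W[:,2]>.1035)&(W[:,2]<.125); a=np.arctan2(q[k,1],q[k,0])
    print(n,k.sum(),'mod-120 mean angle',np.degrees(np.angle(np.exp(3j*a).mean()))/3)
```

```text
-18 [418. 295.] [233. 282.] [291. 398.]
-12 [414. 288.] [226. 288.] [303. 398.]
-6 [409. 282.] [220. 295.] [315. 398.]
0 [402. 276.] [214. 302.] [327. 396.]
top 65 mod-120 mean angle -4.7981434007796615
side 110 mod-120 mean angle -5.447457273270705
```

The bar is at -5°, which fits the tapered fingertip. Height and stop force (31 N at 40 mm, well above 0.12 N m) both confirm the end stop. Handing in.

```bash
python3 -c "
from bench import robot
print(robot.finish_job())"
```

```text
the job is handed in; nothing more can be done
None
```

I handed the job in at about 25.5 s, and no verdict came back: the lens cell and spacer are in the barrel, the yoke is at its stop, and the ring is turned down to its stop; I didn't re-measure the bystanders at the end.

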